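Swing out the crank and raise the sample stage to the index

TASK

Raise the stage of the small bench lift to its set height: swing the folded crank handle out of its parking fork until it stands fully out and its catch springs up, then crank the handwheel until the pointer on the stage is level with the index pointer on the post beside it. Work only by the crank: do not push the stage or shift the index, keep the two vials on the stage standing, and leave the bottles on the bench alone. Finish with the handle out and let go of.

Things in the scene. Friction and masses are not known exactly. Their poses are not given: they have to be found in the camera images.
- lift: small bench lift fixed to the worktop: grey base 265 x 200 mm, white gearbox with a sloping handwheel in front, 450 mm column behind, a stage on it. Origin: on the worktop below the wheel's centre; x points level from wheel to column, z up. The stage's front edge is 30 mm behind the wheel's centre, its underside 305 mm up at the start: a tool pointing straight down would hit it, one along the wheel's axis is clear.
- wheel_center (a point): centre of the handwheel, 110 mm up. Its z is the wheel's axis, outward (27 degrees from vertical, leaning to the robot); x points up the slope, y left; it does not turn. Wheel: aluminium disc, radius 76 mm, face at z = 4 mm, rim 6 mm. A fixed boss (radius 18 mm) carries the parking fork: two prongs at x = 9 to 16 mm, up to z = 27 mm, 26 mm apart, between which the folded handle lies.
- crank_wheel (a joint): angle of the handwheel, rad; 0: handle pivot straight up the slope from the centre; grows clockwise as the robot sees it, which raises the stage 40 mm a turn (6.37 mm per rad). Stays where left; turning it up takes about 0.16 N m (3 N at the handle). While the handle is folded the fork holds the wheel within about 0.3 rad of 0. Limits -0.5 and 10.5.
- crank_handle (a joint): swing of the folding handle, rad; 0 folded flat over the wheel, pointing from its pivot near the rim to the wheel's centre; 1.57 (its stop) fully out, standing along the wheel's axis. A little stiff (about 1.5 N at the grip): stays where it is left, and may lag between pinching fingers; it can be pushed on from inside. Once out it cannot fold back: the catch holds it.
- crank_catch (a joint): height of the spring catch, a 14 mm wide steel tab on the wheel just inside the handle's pivot, m; below 0.003 while the folded handle holds it down, 0.016 when it has sprung up behind the handle that stands out (latched). Works by itself.
- handle_pivot (a point): the handle's folding hinge, 60 mm from the wheel's axis and 22 mm outward of the wheel's centre along it; the hinge line is tangent to the wheel. Steel lugs round it, 25 mm wide, reach 29 mm outward of the wheel's centre.
- handle_grip (a point): point on the handle's centre line 28 mm from the pivot, where the folded handle can be pinched across by a tool along the wheel's axis. Black round sleeve, 18 mm diameter, 18 to 66 mm from the pivot, spins freely on its length, so a tool that keeps its direction can carry it round. Folded, the centre line is 18 mm over the wheel's face.
- stage: the lift's stage with its carriage; origin at the middle of its underside. Only slides up and down (70 mm of travel), driven by the wheel.
- stage_pointer (a point): tip of the steel blade (4 mm thick) on the right-hand edge of the stage.
- index_pointer (a point): tip of the steel blade (4 mm thick) on the black index slider on the post to the right of the stage, pointing at the stage; 25 to 45 mm higher than the stage's pointer at the start. Held by friction.
- stage_vial_a_mid (a point): loose screw-cap vial standing on the stage, 30 mm across, 73 mm high; the point is on its axis 35 mm above its foot; its z axis points up.
- stage_vial_b_mid (a point): loose screw-cap vial standing on the stage, 31 mm across, 70 mm high; the point is on its axis 35 mm above its foot; its z axis points up.
- bench_vial_mid (a point): loose screw-cap vial standing on the bench right of the lift, 31 mm across, 60 mm high; the point is half-way up.
- bench_dropper_mid (a point): loose dropper bottle standing on the bench left of the lift, 29 mm across, 100 mm high; the point is half-way up.
Things that resemble listed ones, but are neither listed nor needed, are in the scene too. Leave any blue look-alike of the part that bears stage_vial_b_mid alone.

How it is judged:
On the way, in this order (a step that is already met when the one before it is completed fails the run):
1. the handle stands fully out and its catch has sprung up (value of joint crank_handle above 1.4 rad and value of joint crank_catch above 0.012 m), for 0.2 s.
2. the stage's pointer has been cranked level with the index (z of stage_pointer in the frame of index_pointer between -0.004 and 0.004 m), for 0.2 s.
At the end, for the whole second after the job is handed in: the stage's pointer is within 4 mm of the height of the index pointer and the stage is at rest; the handle still stands out (over 1.4 rad) with its catch up (over 12 mm); both vials stand upright on the stage (all of step 1 and all of step 2 and linear speed of stage below 0.003 m/s and angle between each of stage_vial_a_mid, stage_vial_b_mid's own z axis and vertical below 0.15 rad); the robot touches nothing.
It fails at once if the index is shifted (distance of index_pointer from where it was at the start of the episode above 0.004 m).
It fails at once if the robot pushes on the stage (contact force between any of the fingers, the arm and stage above 4 N).
It fails at once if a vial on the stage tips over (angle between any of stage_vial_a_mid, stage_vial_b_mid's own z axis and vertical above 0.4 rad).
It fails at once if a bottle on the bench is disturbed (distance of any of bench_vial_mid, bench_dropper_mid from where it was at the start of the episode above 0.02 m).
It also fails if it takes over 64 s, if anything falls off the work surface, if the arm or the gripper's body presses on something with over 40 N, if the wrist force passes 120 N, or if a joint passes its speed limit or range.

ROBOT

A 6-joint arm with a two-finger parallel gripper is mounted at the origin on a cart in front of the work surface, level with it; the furniture and walls round the work are solid. World frame = base frame: x ahead of the robot, y to its left, z up, the work surface at z = 0. Lengths are in m, angles in rad, forces in N, time in s.
With the tool pointing down it reaches from about 0.3 to 0.875 m from the base axis. Payload 6.4 kg.
Tool frame: the origin (TCP) lies midway between the tips of the shut fingers; the grasp point (between the pads) lies 19 mm behind it; x points along the fingers, y is the direction in which the jaws open and shut, and the axes are right-handed (so a half turn about x gives the same grasp; the last joint's range is limited). The gripper opens to 85 mm and grips with 20 to 120 N. Pads are 22 mm wide; open, the fingers measure 114 mm over their backs; the gripper's body (76 mm by 85 mm) begins 54 mm behind the grasp point. The pads swing forward as they close: fully open they stand 13 mm farther back than shut.
Start: joints at [0.979, 0.181, 1.607, -0, 1.354, -0.206], TCP at [0.216, 0.533, 0.231] pointing down, gripper open.
Joint ranges: [-2.99, 2.99], [-0.89, 2.07], [0.3, 2.58], [-1.14, 4.28], [0, 2.63], [-3.12, 3.12]. Speed limits (rad/s): [2.57, 2.57, 3.01, 3.14, 3.14, 3.14].

INTERFACE

Orientations are given as a unit quaternion [w, x, y, z].
In Python, from bench import ctrl gives the robot as it stands.
- The arm moves only by the tool step_arm, never from a script. Its argument "motion" is a list of rows, each a list of 7 numbers: the shift along the tool's x, y, z in mm, then the turn, a rotation vector about the tool's x, y, z in degrees, then the closure in counts, from 0 (fully open) to 255 (shut). In form: [[tx, ty, tz, rx, ry, rz, hand], ...]. A call has 1 to 10 rows; each row is the pose to reach, as a shift and turn from the pose commanded when the call began, along the tool's axes at that moment; what a row does not reach only later rows make up. A row lasts 1/8 s, in which the tool goes at most 62.5 mm and 10.7 degrees, less where a joint would pass 70% of its speed; a pose out of reach is approached as far as the arm can. A call with a gripper value outside its range is refused whole. The fingers move at their own pace and stop on an object; the grip force is fixed at half the most. Time passes only in rows, so rows that repeat a pose let the fingers close. It gives the time, the measured TCP pose, the force and the opening at its end, in the units of the state.
- ctrl.get_obs(): the state, without advancing time (a new reading comes with each control period).
- ctrl.camera(name): name is "scene" or "top"; returns (picture, depth): 480x640x3 uint8, red, green, blue; 480x640 float32, m along the optical axis (not along the pixel's ray), 0 where there is no reading.
- ctrl.camera_info(name): a dict with "fx", "fy", "cx", "cy" (pixels), "T" (4x4, takes a point from camera to world coordinates). Camera axes: x right, y down, z forward; pixel columns grow to the right and rows downward; lengths in m; the calibration is good to about 2 mm. A picture is of the moment at which its call begins. camera_info takes no time and is no camera call.
- ctrl.hand_in(): hands the job in, once; it reports no verdict.
The state is a dict: "time_s": time; "q": joint angles; "dq": joint speeds; "joint_efforts": joint torques, N m; "eef_pos": TCP position; "eef_rot": TCP orientation; "wrist_force": force on the tool from outside, world axes, zero at the start; "torque": the same for the moment, N m; "opening": opening from 0.0 (shut) to 1.0 (fully open).
Only numpy, scipy, OpenCV 4.12 (cv2) and the standard library are available. Lean on these libraries where they do the work, as an engineer would, in place of code of your own. Each camera call takes 0.05 s, during which the arm holds its last target. There are 200 camera calls.

## Working session

There is one attempt and no reset: what is moved stays moved. The work goes in short steps, Python scripts to look and compute and a tool call to move; the robot and the scene stay as the last step left them, time stands still between calls to the robot, and variables do not carry over. Pictures are saved under pics/ and viewed, about 8 in all and at most 12, crops included, and the job is handed in when it is done.

Besides the shell and the picture viewer there is one more tool, called after "Request:" as name(argument=value, ...) on one line, values as JSON. step_arm: Moves the arm, as the interface text tells. Its arguments: {"type":"object","properties":{"motion":{"type":"array","items":{"type":"array","items":{"type":"number"}}}},"required":["motion"]}

```bash
mkdir -p pics; ls
cat > h.py <<'E'
import numpy as np, cv2
from bench import ctrl
def shot(name,fn):
    p,d=ctrl.camera(name); cv2.imwrite('pics/'+fn+'.png',p[:,:,::-1]); np.save('pics/'+fn+'.npy',d); return p,d
def pt(name,u,v,d):
    i=ctrl.camera_info(name); c=np.array([(u-i['cx'])/i['fx']*d,(v-i['cy'])/i['fy']*d,d,1]); return (np.array(i['T'])@c)[:3]
def cloud(name,d):
    i=ctrl.camera_info(name); v,u=np.mgrid[:480,:640]
    P=np.stack([(u-i['cx'])/i['fx']*d,(v-i['cy'])/i['fy']*d,d],-1); T=np.array(i['T']); return P@T[:3,:3].T+T[:3,3]
def proj(name,X):
    i=ctrl.camera_info(name); T=np.linalg.inv(np.array(i['T'])); c=T[:3,:3]@np.array(X)+T[:3,3]; return i['fx']*c[0]/c[2]+i['cx'],i['fy']*c[1]/c[2]+i['cy']
E
python3 - <<'E'
from h import *
for n in('scene','top'):
    p,d=shot(n,n+'0'); i=ctrl.camera_info(n); print(n,i['fx'],np.round(np.array(i['T']),3).tolist())
print(ctrl.get_obs())
E
```

```text
pics
scene 594.2745612293568 [[0.566, -0.625, 0.538, 0.122], [-0.824, -0.442, 0.353, -0.334], [0.017, -0.643, -0.765, 1.035], [0.0, 0.0, 0.0, 1.0]]
top 483.15164549157936 [[-0.193, -0.958, 0.212, 0.516], [-0.981, 0.189, -0.038, 0.058], [-0.004, -0.215, -0.977, 1.076], [0.0, 0.0, 0.0, 1.0]]
{'time_s': 0.1, 'q': array([ 9.78717650e-01,  1.81485681e-01,  1.60788622e+00, -3.21625633e-06,
        1.35382907e+00, -2.06296971e-01]), 'dq': array([ 0.0002019 , -0.00310631, -0.00226644, -0.00023725, -0.00092081,
       -0.00050263]), 'joint_efforts': array([ 1.59782528e-03, -4.45873725e+01, -3.52236593e+01, -1.06938651e-04,
        4.16020179e-03,  1.00660750e-04]), 'eef_pos': array([0.21606326, 0.5323264 , 0.23047414]), 'eef_rot': array([ 0.69377274,  0.13502557,  0.69421271, -0.13607427]), 'wrist_force': array([ 0.50734195,  0.43152585, -0.12482901]), 'torque': array([-0.05207884, -0.01846746,  0.01957703]), 'opening': 0.9985561186433992}
```

View pics/scene0.png

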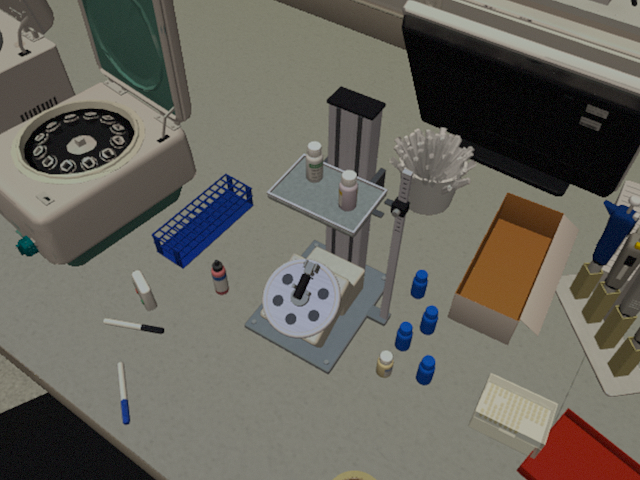

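View pics/top0.png

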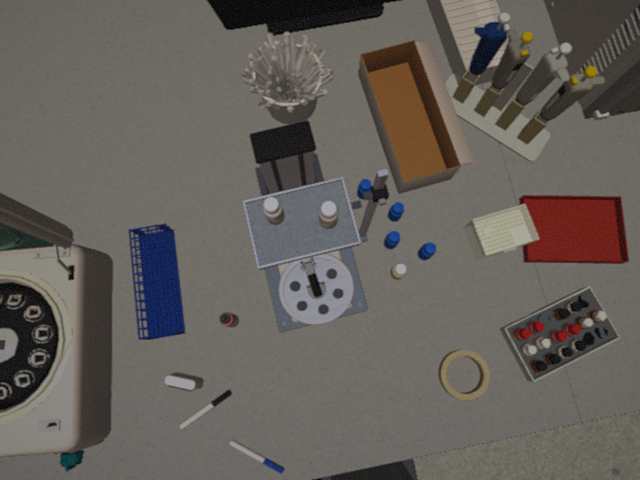

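The scene view shows the lift with the wheel at about (301,298) and the index slider at about (400,208). In the top view the wheel is at about (316,290). Next I'll measure the wheel plane and centre, and zoom in on the handle and pointers.

Run:
```python
from h import *
for n,c in(('scene',(301,298)),('top',(316,290))):
    p=cv2.imread(f'pics/{n}0.png'); d=np.load(f'pics/{n}0.npy'); C=cloud(n,d)
    v,u=np.mgrid[:480,:640]; r=np.hypot(u-c[0],v-c[1])
    m=(r<50)&(C[...,2]>.06)&(C[...,2]<.17)&(d>0)
    # RANSAC plane
    P=C[m]; rng=np.random.default_rng(0); best=0
    for _ in range(500):
        a=P[rng.choice(len(P),3,False)]; k=np.cross(a[1]-a[0],a[2]-a[0]); k/=np.linalg.norm(k)+1e-12
        if abs(abs(k[2])-.891)>.05: continue
        s=abs((P-a[0])@k)<.002
        if s.sum()>best: best=s.sum(); S=s
    Q=P[S]; cen=Q.mean(0); k=np.linalg.svd(Q-cen,full_matrices=False)[2][2]; k*=np.sign(k[2])
    mask=np.zeros((480,640),np.uint8); mask[m]=(abs((P-cen)@k)<.003)*255
    n_,l,st,_=cv2.connectedComponentsWithStats(mask); b=1+st[1:,4].argmax(); cs=cv2.findContours((l==b).astype(np.uint8),0,2)[0]
    ct=max(cs,key=cv2.contourArea)[:,0]; X=C[ct[:,1],ct[:,0]]
    # circle fit in plane
    e1=np.cross([0,1,0],k); e1/=np.linalg.norm(e1); e2=np.cross(k,e1)
    x=(X-cen)@e1; y=(X-cen)@e2; ok=np.ones(len(x),bool)
    for _ in range(5):
        s=np.linalg.lstsq(np.c_[2*x,2*y,np.ones(len(x))][ok],(x*x+y*y)[ok],rcond=None)[0]; R=np.sqrt(s[2]+s[0]**2+s[1]**2)
        ok=abs(np.hypot(x-s[0],y-s[1])-R)<.003
    print(n,best,'normal',k.round(4),'yaw(lift x)',np.degrees(np.arctan2(-k[1],-k[0])),'tilt',np.degrees(np.arccos(k[2])),'face centre',(cen+s[0]*e1+s[1]*e2).round(4),'R',R,ok.sum(),len(x))
# stage top edges yaw, from top view: points z .30-.33
d=np.load('pics/top0.npy');C=cloud('top',d); m=(abs(C[...,2]-.315)<.02)&(d>0); m[:150]=0;m[:,:230]=0;m[:,370:]=0
q=C[m]; print('stage z',np.percentile(q[:,2],[5,50,95])); rect=cv2.minAreaRect(q[:,:2].astype(np.float32)); print(rect, cv2.boxPoints(rect))
s=cv2.imread('pics/scene0.png'); t=cv2.imread('pics/top0.png')
a=cv2.resize(s[160:340,250:430],(800,800),interpolation=cv2.INTER_CUBIC)[:600]; 
a=np.hstack([cv2.resize(s[160:235,340:430],(400,333),interpolation=2),cv2.resize(s[250:325,255:345],(400,333),interpolation=2)])
b=np.hstack([cv2.resize(t[165:215,340:410],(400,267),interpolation=2),cv2.resize(t[250:310,270:360],(400,267),interpolation=2)])
cv2.imwrite('pics/c1.png',np.vstack([a,b]))
```

```text
scene 2735 normal [-0.4514 -0.0203  0.8921] yaw(lift x) 2.577411854384558 tilt 26.862040107155376 face centre [0.6234 0.0519 0.1128] R 0.07401870074888642 180 206
top 2693 normal [-0.4543 -0.0224  0.8906] yaw(lift x) 2.8267277808124445 tilt 27.056576261804945 face centre [0.622  0.0514 0.1124] R 0.06710074822187051 41 222
stage z [0.30786439 0.31523547 0.32107114]
((0.7439473271369934, 0.049440424889326096), (0.1727825105190277, 0.18754473328590393), 2.9776852130889893) [[ 0.6528015   0.13859841]
 [ 0.6625439  -0.0486931 ]
 [ 0.83509314 -0.03971756]
 [ 0.82535076  0.14757395]]
```

View pics/c1.png

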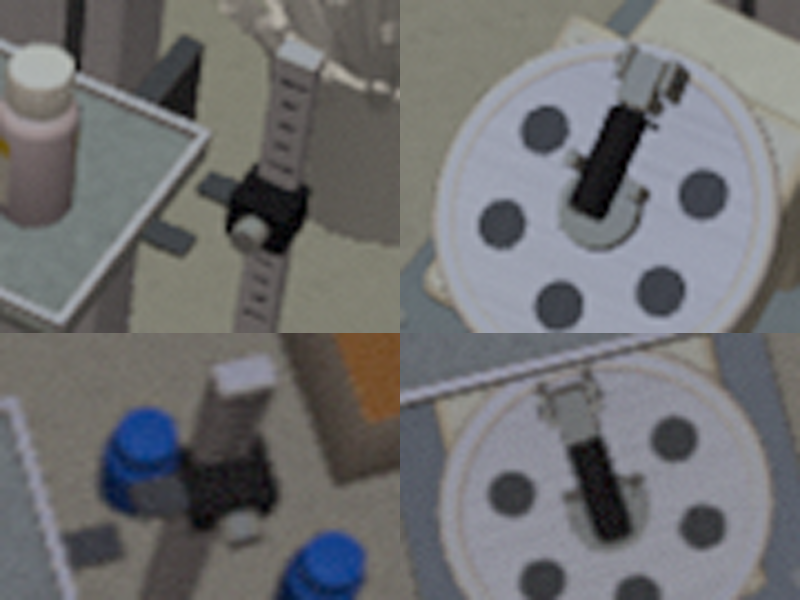

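Crop c1 shows the folded handle lying between the fork prongs, with its pivot at the top. The stage blade tip is at about scene (383,215), and the index tip is at about scene (385,202) and top (363,195). Next I'll get the handle direction, the pointer heights and the first move.

```bash
cat >> h.py <<'E'
from scipy.spatial.transform import Rotation as Ro
yaw=np.radians(2.8); ti=np.radians(27)
lx=np.array([np.cos(yaw),np.sin(yaw),0]); ly=np.array([-np.sin(yaw),np.cos(yaw),0])
k=np.array([0,0,1])*np.cos(ti)-lx*np.sin(ti); sx=np.cross(ly,k)   # wheel frame x(up slope),y,z
WC=np.array([.6243,.0517,.110])
W=np.c_[sx,ly,k]
def w2b(p): return WC+W@(np.array(p)/1000)
def b2w(X): return (np.asarray(X)-WC)@W*1000
def cur():
    o=ctrl.get_obs(); q=o['eef_rot']; return o,np.array(o['eef_pos']),Ro.from_quat([q[1],q[2],q[3],q[0]])
def toolrot(pitch=0,sgn=1,az=0):  # x=-k ; y = sgn*ly ; pitch>0 tips the tool x towards +sx ; az turns it about k
    M=np.c_[-W[:,2],sgn*W[:,1],np.cross(-W[:,2],sgn*W[:,1])]
    return Ro.from_rotvec(k*np.radians(az))*Ro.from_rotvec(-W[:,1]*np.radians(pitch))*Ro.from_matrix(M)
def move(p,R=None):   # target TCP in wheel frame mm
    o,x,R0=cur(); R=R or R0; t=R0.inv().apply(w2b(p)-x)*1000; r=(R0.inv()*R).as_rotvec(degrees=True)
    return t.round(1),r.round(1)
E
python3 - <<'E'
from h import *
for n in('scene','top'):
    p=cv2.imread(f'pics/{n}0.png'); d=np.load(f'pics/{n}0.npy'); C=cloud(n,d); B=b2w(C)
    m=(d>0)&(p.max(2)<60)&(np.hypot(B[...,0],B[...,1])<60)&(B[...,2]>14)&(B[...,2]<36)
    q=B[m]; c=q.mean(0); dr=np.linalg.svd((q-c)[:,:2])[2][0]; dr*=np.sign(dr[0]); print(n,m.sum(),c.round(1),'z',np.percentile(q[:,2],[5,50,95]).round(1),'dir deg',np.degrees(np.arctan2(dr[1],dr[0])),'x',q[:,0].min(),q[:,0].max(), 'y', q[:,1].min(),q[:,1].max())
    m=(d>0)&(np.hypot(B[...,0],B[...,1])<76)&(B[...,2]>20)&(B[...,2]<40)&(B[...,0]>45); q=B[m]; print(' lugs',q.mean(0).round(1), np.percentile(q[:,1],[2,98]))
    print([np.round(proj(n,w2b(x)),1) for x in((60,0,22),(0,0,22))])
d=np.load('pics/scene0.npy')
for nm,u,v in(('stage',381,214),('stage',379,213),('index',387,202),('index',389,203)):print(nm,pt('scene',u,v,d[v,u]))
d=np.load('pics/top0.npy')
for nm,u,v in(('stage',358,205),('index',367,195)):print(nm,pt('top',u,v,d[v,u]))
for s in(1,-1): print(s,move((32,0,90),toolrot(0,s)))
E
```

```text
scene 228 [20.2 -0.3 26.8] z [19.5 27.4 31.5] dir deg 3.769230698804836 x -3.9688671059641187 58.88586707368145 y -17.42380286087885 13.620099624665734
 lugs [57.2  4.6 26.7] [-7.58474932 17.9006038 ]
[array([312.7, 267.3]), array([297.1, 295.8])]
top 181 [22.2  1.  28.2] z [24.5 28.3 31.7] dir deg 5.282529340652118 x -0.5464780639070455 45.108662737805275 y -8.257353840748971 9.976920643761275
 lugs [60.5  5.  27.1] [-6.65391889 17.61557698]
[array([310.7, 266. ]), array([317.5, 294.4])]
stage [ 0.7292967  -0.04158055  0.3086055 ]
stage [ 0.72690071 -0.03887126  0.31147566]
index [ 0.72502745 -0.05145941  0.34707034]
index [ 0.72510806 -0.05514242  0.34692948]
stage [ 0.72648602 -0.04078884  0.31259749]
index [ 0.7299346  -0.05347987  0.34816263]
1 (array([  26. , -296.8,  547.9]), array([-24.4, -26.6,   6. ]))
-1 (array([  26. , -296.8,  547.9]), array([151.3,   8.1,  36.4]))
```

The handle leans about +5° (pivot at y≈5 mm) and the pointer gap is about 35 mm. Now I'll go to a standoff above it.

```bash
python3 -c "
from h import *
print(move((32,2.5,90),toolrot(0,1,5)))"
```

```text
(array([  26. , -294.6,  546.8]), array([-29.3, -26.9,   4.8]))
```

Request:
step_arm(motion=[[2,-30,55,-3,-3,0.5,0],[5,-59,109,-6,-5,1,0],[8,-88,164,-9,-8,1.5,0],[10,-118,219,-12,-11,2,0],[13,-147,273,-15,-13,2.4,0],[16,-177,328,-18,-16,3,0],[18,-206,383,-21,-19,3.4,0],[21,-236,437,-23,-22,3.9,0],[24,-265,492,-26,-24,4.3,0],[26,-294.6,546.8,-29.3,-26.9,4.8,0]])

```text
time_s: 1.35
eef_pos: [0.6131, 0.0523, 0.2052]
eef_rot: [0.852, -0.05, 0.52, 0.044]
wrist_force: [-0.3, 1.6, -0.9]
opening: 1.001
```

Request:
step_arm(motion=[[0,0,0,0,0,0,100],[0,0,0,0,0,0,120]])

```text
time_s: 1.6
eef_pos: [0.6114, 0.054, 0.2045]
eef_rot: [0.851, -0.049, 0.522, 0.043]
wrist_force: [0.5, 0.8, -0.8]
opening: 0.605
```

Run:
```python
from h import *
o,x,R=cur(); print(o['time_s'],b2w(x),o['opening'],o['q'],move((32,2.5,90),toolrot(0,1,5)))
print(move((32,2.5,9),toolrot(0,1,5)))
p,d=shot('scene','s1'); t,_=shot('top','t1')
cv2.imwrite('pics/c2.png',np.hstack([cv2.resize(p[200:340,230:400],(400,330)),cv2.resize(t[200:340,230:400],(400,330))])[:,:,::-1])
```

```text
1.6 [31.51071859  2.88036737 89.99570534] 0.605013518212451 [-0.15436069  0.00915539  1.92484142  0.13600841  0.75120744 -1.93693766] (array([-0. , -0.4,  0.5]), array([-0.1, -0.1, -0.1]))
(array([81. , -0.5,  0.6]), array([-0.1, -0.1, -0.1]))
```

View pics/c2.png

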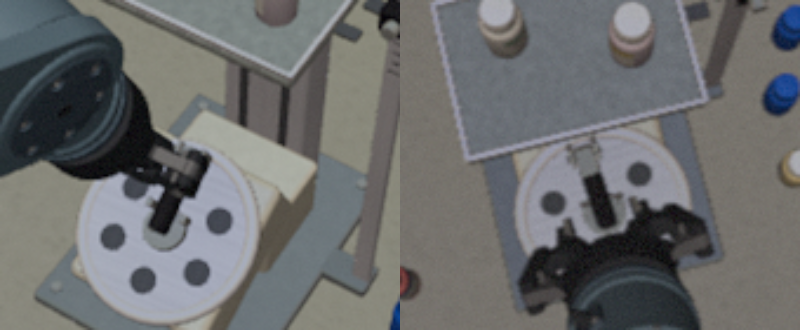

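The gripper is centred above the handle, half open. Descending and pinching.

Request:
step_arm(motion=[[30,-0.5,0.6,0,0,0,120],[55,-0.5,0.6,0,0,0,120],[72,-0.5,0.6,0,0,0,120],[80,-0.5,0.6,0,0,0,120],[80,-0.5,0.6,0,0,0,160],[80,-0.5,0.6,0,0,0,220],[80,-0.5,0.6,0,0,0,235],[80,-0.5,0.6,0,0,0,235],[80,-0.5,0.6,0,0,0,235]])

```text
time_s: 2.82
eef_pos: [0.6492, 0.0559, 0.1352]
eef_rot: [0.851, -0.049, 0.52, 0.044]
wrist_force: [-5.8, 3.5, 5.9]
opening: 0.185
```

Run:
```python
from h import *
o,x,R=cur(); print(o['time_s'],b2w(x),o['opening'],o['wrist_force'])
# swing waypoints: grip 28mm from pivot; grasp point 16mm behind TCP initially
az=np.radians(5); piv=np.array([59.8,5,22]); er=np.array([np.cos(az),np.sin(az),0])
x0=b2w(x)
for th,pi in((10,8),(20,15),(30,22),(40,30),(50,37),(60,45),(65,50)):
    # keep rigid offset of pinch point to TCP
    R1=toolrot(pi,1,5); g0=w2b(piv-28*er); off=R.inv().apply(g0-x)
    t=np.radians(th); g=w2b(piv+28*(-np.cos(t)*er+np.sin(t)*np.array([0,0,1])))
    tg=g-R1.apply(off); print(th,(R.inv().apply(tg-x)*1000).round(1),(R.inv()*R1).as_rotvec(degrees=True).round(1),b2w(tg).round(1))
print(off)
```

```text
2.825 [33.72319746  2.9860383  11.05273459] 0.18499395834645888 [-5.83490302  3.50697195  5.9234449 ]
10 [-5.2 -0.   1.9] [-0.1 -7.9 -0.1] [35.6  3.1 16.3]
20 [-10.4   0.    4.5] [ -0.1 -14.9  -0.1] [38.2  3.4 21.5]
30 [-15.5   0.    7.7] [ -0.1 -21.9  -0.1] [41.4  3.6 26.5]
40 [-20.4   0.   11.8] [ -0.1 -29.9  -0.1] [45.4  4.  31.4]
50 [-24.7   0.   16.2] [ -0.1 -36.9  -0.1] [49.9  4.4 35.8]
60 [-28.7   0.   21.2] [ -0.1 -44.9  -0.1] [54.8  4.8 39.8]
65 [-30.7   0.1  23.9] [ -0.1 -49.9  -0.1] [57.5  5.1 41.7]
[-0.01095024 -0.00025235 -0.00183115]
```

Request:
step_arm(motion=[[-5.2,0,1.9,0,-8,0,235],[-10.4,0,4.5,0,-15,0,235],[-15.5,0,7.7,0,-22,0,235],[-20.4,0,11.8,0,-30,0,235],[-24.7,0,16.2,0,-37,0,235],[-28.7,0,21.2,0,-45,0,235],[-30.7,0,23.9,0,-50,0,235],[-30.7,0,23.9,0,-50,0,235]])

```text
time_s: 3.82
eef_pos: [0.635, 0.0736, 0.2933]
eef_rot: [0.97, -0.018, 0.237, 0.044]
wrist_force: [-0.4, -0.4, -0.2]
opening: 0.075
```

Run:
```python
from h import *
o,x,R=cur(); print(o['time_s'],b2w(x),o['opening'],o['wrist_force'])
p,d=shot('scene','s2'); t,_=shot('top','t2')
cv2.imwrite('pics/c3.png',np.hstack([cv2.resize(p[230:320,250:350],(400,360)),cv2.resize(t[240:330,266:366],(400,360))])[:,:,::-1])
```

```text
3.825 [ 93.67524654  21.34948173 158.02543875] 0.07526527450442472 [-0.3928525  -0.4357809  -0.16257277]
```

View pics/c3.png

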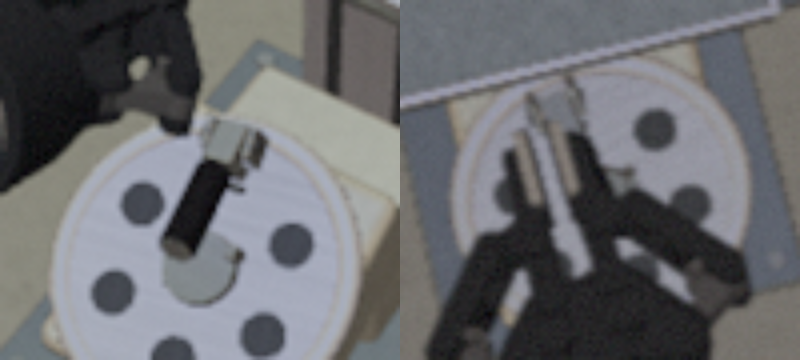

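Run:
```python
from h import *
o,x,R=cur(); print(o['q'],x, b2w(x))
g=R.apply([1,0,0]); print('tool x in wheel',g@W, 'y',R.apply([0,1,0])@W)
print('retreat', move((30,0,140),toolrot(0,1,5)))
d=np.load('pics/scene_.npy') if 0 else None
p=cv2.imread('pics/s2.png'); d=np.load('pics/s2.npy'); B=b2w(cloud('scene',d))
m=(d>0)&(p.max(2)<60)&(np.hypot(B[...,0],B[...,1])<65)&(B[...,2]>12)&(B[...,2]<100)
l=cv2.connectedComponentsWithStats(m.astype(np.uint8)); 
for i in range(1,l[0]):
    if l[2][i,4]>40:
        q=B[l[1]==i]; c=q.mean(0); print(l[2][i],c.round(1),np.linalg.svd(q-c,full_matrices=False)[2][0].round(2), q.min(0).round(0),q.max(0).round(0))
```

```text
[-0.19923254 -0.20561661  2.22748218  1.40150641  0.2579671  -3.11741239] [0.63499554 0.0737762  0.29438241] [ 94.1871597   21.52737206 158.94646203]
tool x in wheel [ 0.58153103  0.03467936 -0.81278472] y [-0.04756372  0.9988313   0.00858659]
retreat (array([-22.7, -18.6, -63.9]), array([-2.4, 35.6,  0.2]))
[291 270  19  23 191] [25.1  2.6 44. ] [-0.88 -0.16  0.44] [ 4. -7. 13.] [48. 14. 57.]
```

The wrist ran into its joint 6 limit during the big tilt, so the fingers slid off. The handle is already up about 27°. I'll back off with less tilt, then push from inside with shut fingers.

Request:
step_arm(motion=[[-6,-5,-16,0,9,0,200],[-12,-10,-32,-1,18,0,200],[-17,-14,-48,-2,27,0,220],[-22.7,-18.6,-63.9,-2.4,35.6,0,255],[-22.7,-18.6,-63.9,-2.4,35.6,0,255],[-22.7,-18.6,-63.9,-2.4,35.6,0,255]])

```text
time_s: 4.68
eef_pos: [0.5901, 0.05, 0.2477]
eef_rot: [0.851, -0.051, 0.521, 0.043]
wrist_force: [0.5, 0.7, 0.3]
opening: -0.001
```

Run:
```python
from h import *
o,x,R=cur(); print(o['time_s'],o['q'].round(3),b2w(x),o['opening'],o['wrist_force'])
print(move((30,0,140),toolrot(0,1,5)))
print(move((-35,0,70),toolrot(20,1,5)))
```

```text
4.675 [-0.168 -0.096  1.933  0.127  0.846 -1.937] [ 3.20372014e+01 -4.71243957e-02  1.38212697e+02] -0.0005867516400929352 [0.45593301 0.67457635 0.31109825]
(array([-1.8,  0.2, -2. ]), array([0.1, 0. , 0.2]))
(array([ 68.2,   6.2, -66.8]), array([  0.1, -20. ,   0.2]))
```

Request:
step_arm(motion=[[0,2,-22,0,-6,0,255],[0,3,-45,0,-12,0,255],[25,5,-67,0,-18,0,255],[55,6,-67,0,-20,0,255],[68,6,-67,0,-20,0,255],[68,6,-67,0,-20,0,255]])

```text
time_s: 5.42
eef_pos: [0.5556, 0.0484, 0.1519]
eef_rot: [0.927, -0.041, 0.369, 0.049]
wrist_force: [0.7, -0.8, 0.4]
opening: -0.001
```

Run:
```python
from h import *
o,x,R=cur(); print(o['time_s'],o['q'].round(3),b2w(x),o['opening'],o['wrist_force'])
p,d=shot('scene','s3'); B=b2w(cloud('scene',d)); p=p[:,:,::-1]
m=(d>0)&(p.max(2)<60)&(np.hypot(B[...,0],B[...,1])<65)&(B[...,2]>12)&(B[...,2]<65)
l=cv2.connectedComponentsWithStats(m.astype(np.uint8)); 
for i in range(1,l[0]):
    if l[2][i,4]>40:
        q=B[l[1]==i]; c=q.mean(0); print(l[2][i],c.round(1),np.linalg.svd(q-c,full_matrices=False)[2][0].round(2))
for P,pi in(((-25,0,31),20),((-8,0,31),20),((0,0.5,42),20),((8,.5,54),20),((16,1,64),20),((24,1.5,69),18),((32,2,68),12),((38,2.5,66),6),((43,3,65),0),((45,3,65),0)):
    t,r=move(P,toolrot(pi,1,5)); print(t,r)
```

```text
5.425 [-0.28  -0.129  2.342  1.06   0.301 -2.923] [-4.22740194e+01  3.49262877e-02  6.85636535e+01] -0.0010575608661558074 [ 0.69426122 -0.84967196  0.38196123]
[291 270  19  24 194] [25.2  2.6 43.9] [-0.88 -0.17  0.44]
[41.6 -1.3  1.7] [-0.1 -0.3  0.2]
[47.3 -2.7 17.7] [-0.1 -0.3  0.2]
[39.6 -3.  28.9] [-0.1 -0.3  0.2]
[31.  -3.7 40.5] [-0.1 -0.3  0.2]
[24.3 -3.9 51.4] [-0.1 -0.3  0.2]
[22.3 -4.1 60.6] [-0.1  1.7  0.2]
[25.9 -4.2 67.8] [-0.1  7.7  0.2]
[29.9 -4.3 72.8] [-0.1 13.7  0.2]
[32.5 -4.2 77.2] [-0.1 19.7  0.2]
[33.2 -4.3 79.1] [-0.1 19.7  0.2]
```

Tilt 20° is too near the wrist singularity, so I'll use about 8° instead.

Run:
```python
from h import *
for P,pi in(((-35,0,55),8),((-30,0,33),8),((-14,0,33),8),((-9,0,41),8),((0,0.5,53),8),((10,1,63),8),((22,1.5,69),8),((33,2,71),6),((41,2.5,68),3),((45,3,66),0)):
    t,r=move(P,toolrot(pi,1,5)); print(t,r)
```

```text
[15.6 -0.5  0.4] [-0.1 11.7  0.2]
[38.  -0.9 -2.3] [-0.1 11.7  0.2]
[43.4 -2.2 12.7] [-0.1 11.7  0.2]
[37.6 -2.7 20.1] [-0.1 11.7  0.2]
[29.3 -3.  32.6] [-0.1 11.7  0.2]
[23.2 -3.4 45.4] [-0.1 11.7  0.2]
[21.6 -3.9 58.7] [-0.1 11.7  0.2]
[23.5 -4.3 69.8] [-0.1 13.7  0.2]
[29.  -4.5 76.3] [-0.1 16.7  0.2]
[32.2 -4.3 79.4] [-0.1 19.7  0.2]
```

Request:
step_arm(motion=[[15.6,-0.5,0.4,0,11.7,0,255],[15.6,-0.5,0.4,0,11.7,0,255],[38,-0.9,-2.3,0,11.7,0,255],[43.4,-2.2,12.7,0,11.7,0,255],[37.6,-2.7,20.1,0,11.7,0,255],[33,-2.8,27,0,11.7,0,255]])

```text
time_s: 6.22
eef_pos: [0.5993, 0.0514, 0.1525]
eef_rot: [0.886, -0.047, 0.46, 0.046]
wrist_force: [-5.6, -0.5, -0.2]
opening: -0.002
```

Run:
```python
from h import *
o,x,R=cur(); print(o['time_s'],o['q'].round(3),b2w(x),o['opening'],o['wrist_force'])
p,d=shot('scene','s4'); t,_=shot('top','t4')
cv2.imwrite('pics/c4.png',np.hstack([cv2.resize(p[230:320,250:350],(400,360)),cv2.resize(t[240:330,266:366],(400,360))])[:,:,::-1])
for P,pi in(((0,0.5,53),8),((10,1,63),8),((22,1.5,69),8),((33,2,71),6),((41,2.5,68),3),((45,3,66),0)):
    t,r=move(P,toolrot(pi,1,5)); print(t,r)
```

```text
6.225 [-0.191  0.01   2.101  0.338  0.457 -2.161] [-2.96994621  0.87580962 49.21921397] -0.001692031021472342 [-5.64472065 -0.46024471 -0.24691562]
[-2.9 -0.5  2.5] [0.  0.1 0.2]
[-11.3  -0.9  13.8] [0.  0.1 0.2]
[-15.6  -1.4  26.5] [0.  0.1 0.2]
[-16.   -1.9  37.7] [0.  2.1 0.2]
[-11.9  -2.1  45.2] [0.  5.1 0.2]
[-9.3 -1.9 48.9] [0.  8.1 0.2]
```

View pics/c4.png

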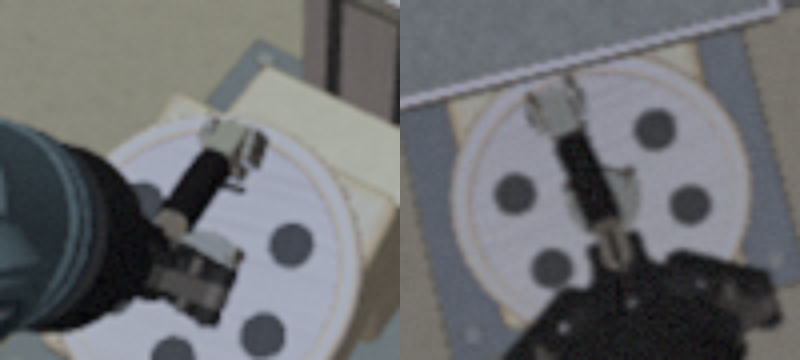

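The pads press on the free end of the handle (5.6 N), which is rising. Continuing the arc.

Request:
step_arm(motion=[[-2.9,-0.5,2.5,0,0,0,255],[-7,-0.7,8,0,0,0,255],[-11.3,-0.9,13.8,0,0,0,255],[-14,-1.2,20,0,0,0,255],[-15.6,-1.4,26.5,0,0,0,255],[-16,-1.7,32,0,1,0,255],[-16,-1.9,37.7,0,2,0,255],[-12,-2.1,45,0,5,0,255],[-9.3,-1.9,49,0,8,0,255],[-9.3,-1.9,49,0,8,0,255]])

```text
time_s: 7.58
eef_pos: [0.6354, 0.0548, 0.1876]
eef_rot: [0.851, -0.051, 0.521, 0.042]
wrist_force: [-1.2, -0.2, -0.1]
opening: 0.002
```

Run:
```python
from h import *
o,x,R=cur(); print(o['time_s'],o['q'].round(3),b2w(x),o['opening'],o['wrist_force'])
p,d=shot('scene','s5'); t,_=shot('top','t5')
cv2.imwrite('pics/c5.png',np.hstack([cv2.resize(p[220:310,250:350],(400,360)),cv2.resize(t[240:330,266:366],(400,360))])[:,:,::-1])
for P in((47,3,66),(49,3,66),(20,3,66),(20,3,130)):
    print(move(P,toolrot(0,1,5)))
```

```text
7.575 [-0.142  0.086  1.882  0.127  0.714 -1.925] [45.22662833  2.60077852 64.08283822] 0.0020798493310089016 [-1.16906143 -0.15291255 -0.09424933]
(array([-1.7,  0. ,  1.4]), array([-0. ,  0.1,  0.1]))
(array([-1.7, -0.2,  3.4]), array([-0. ,  0.1,  0.1]))
(array([ -1.8,   2.3, -25.4]), array([-0. ,  0.1,  0.1]))
(array([-65.8,   2.2, -25.4]), array([-0. ,  0.1,  0.1]))
```

View pics/c5.png

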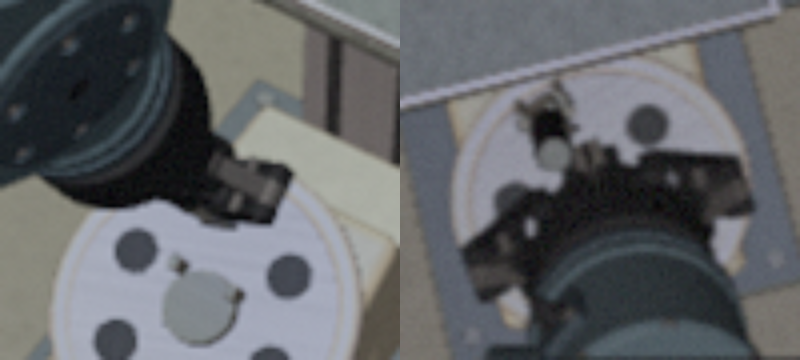

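The top view shows the handle much further up (end cap at about (304,279) full-frame), but the pads sit beside its end at about (313,279), so it may have slipped sideways. I'll measure before correcting.

Run:
```python
from h import *
p=cv2.imread('pics/t5.png'); d=np.load('pics/t5.npy'); B=b2w(cloud('top',d))
for v in range(262,290,2): print(v,[tuple(B[v,u].round(0).astype(int)) for u in range(298,320,3)])
for th in(40,50,60,70,80,90):
    t=np.radians(th); e=np.array([60-68*np.cos(t),5,22+68*np.sin(t)]); print(th,np.round(proj('top',w2b(e)),1))
```

```text
262 [(np.int64(70), np.int64(22), np.int64(9)), (np.int64(67), np.int64(16), np.int64(3)), (np.int64(71), np.int64(11), np.int64(22)), (np.int64(63), np.int64(5), np.int64(2)), (np.int64(62), np.int64(-1), np.int64(2)), (np.int64(61), np.int64(-7), np.int64(4)), (np.int64(59), np.int64(-12), np.int64(1)), (np.int64(59), np.int64(-18), np.int64(5))]
264 [(np.int64(63), np.int64(23), np.int64(0)), (np.int64(68), np.int64(17), np.int64(21)), (np.int64(65), np.int64(12), np.int64(16)), (np.int64(66), np.int64(6), np.int64(24)), (np.int64(59), np.int64(0), np.int64(4)), (np.int64(57), np.int64(-6), np.int64(5)), (np.int64(55), np.int64(-11), np.int64(2)), (np.int64(54), np.int64(-17), np.int64(5))]
266 [(np.int64(67), np.int64(24), np.int64(25)), (np.int64(67), np.int64(18), np.int64(30)), (np.int64(67), np.int64(12), np.int64(35)), (np.int64(64), np.int64(7), np.int64(30)), (np.int64(54), np.int64(1), np.int64(4)), (np.int64(52), np.int64(-5), np.int64(1)), (np.int64(52), np.int64(-10), np.int64(5)), (np.int64(50), np.int64(-16), np.int64(4))]
268 [(np.int64(66), np.int64(24), np.int64(3
[... 3271 characters left out ...]
p.int64(6)), (np.int64(63), np.int64(15), np.int64(134)), (np.int64(63), np.int64(11), np.int64(140)), (np.int64(84), np.int64(6), np.int64(200)), (np.int64(83), np.int64(2), np.int64(202)), (np.int64(83), np.int64(-3), np.int64(204))]
288 [(np.int64(57), np.int64(31), np.int64(117)), (np.int64(57), np.int64(26), np.int64(121)), (np.int64(51), np.int64(21), np.int64(109)), (np.int64(62), np.int64(16), np.int64(142)), (np.int64(82), np.int64(11), np.int64(200)), (np.int64(83), np.int64(7), np.int64(207)), (np.int64(83), np.int64(2), np.int64(210)), (np.int64(83), np.int64(-2), np.int64(213))]
40 [316.2 299.4]
50 [315.6 296.9]
60 [314.8 293.3]
70 [313.8 288.9]
80 [312.5 283.6]
90 [311.1 277.7]
```

The handle's end is at about (60,17,88) in the wheel frame, so it is essentially upright, and the wheel has turned to about −0.28 rad. Backing off for a look at the catch.

Request:
step_arm(motion=[[0,0,-12,0,0,0,255],[-20,0,-45,0,0,0,255],[-65,0,-75,0,0,0,120],[-75,0,-110,0,0,0,60],[-75,0,-110,0,0,0,60]])

```text
time_s: 8.3
eef_pos: [0.5016, 0.0396, 0.204]
eef_rot: [0.852, -0.05, 0.52, 0.042]
wrist_force: [-0.2, 0.1, -0.1]
opening: 0.635
```

Run:
```python
from h import *
o,x,R=cur(); print(o['time_s'],b2w(x),o['opening'],o['wrist_force'])
p,d=shot('scene','s6'); t,dt=shot('top','t6')
cv2.imwrite('pics/c6.png',np.hstack([cv2.resize(p[220:310,260:350],(400,400),interpolation=2),cv2.resize(t[240:310,280:350],(400,400),interpolation=2)])[:,:,::-1])
for n,P,D in(('scene',p,d),('top',t,dt)):
    B=b2w(cloud(n,D)); m=(D>0)&(np.hypot(B[...,0]-60,B[...,1]-12)<32)&(B[...,2]>42)&(B[...,2]<100)
    q=B[m]; 
    if len(q)<5: continue
    c=q.mean(0); print(n,len(q),c.round(1),np.linalg.svd(q-c,full_matrices=False)[2][0].round(3)); e=q[q[:,2]>82]; print(' end',e.mean(0).round(1),e.min(0).round(0),e.max(0).round(0))
```

```text
8.3 [-67.05580333  -6.12113508 139.70808448] 0.6354968258608311 [-0.15740127  0.06779093 -0.08751935]
scene 152 [57.1 14.6 74.3] [-0.037 -0.154 -0.987]
 end [57.7 16.9 86.5] [49.  8. 82.] [66. 26. 90.]
top 136 [64.8 17.9 75.7] [ 0.166  0.006 -0.986]
 end [62.  18.  86.8] [54. 10. 82.] [69. 27. 90.]
```

View pics/c6.png

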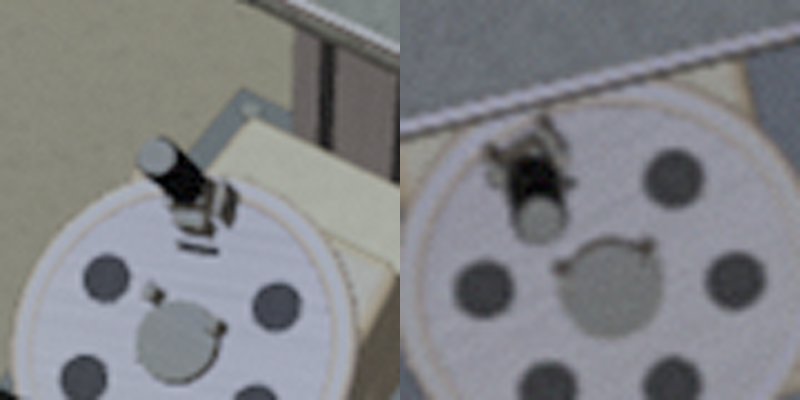

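The handle stands upright. A pale tab shows just inside it at about (190,215) in the left crop. I'll check the tab's height from depth, using radial coordinates.

Run:
```python
from h import *
a=np.radians(16.3); A=np.array([[np.cos(a),np.sin(a)],[-np.sin(a),np.cos(a)]])
for n in('scene','top'):
    d=np.load(f'pics/{"s" if n=="scene" else "t"}6.npy'); B=b2w(cloud(n,d)); rt=B[...,:2]@A.T
    for r0 in range(32,60,3):
        m=(d>0)&(abs(rt[...,0]-r0)<1.5)&(abs(rt[...,1])<6)&(B[...,2]<60)&(B[...,2]>-5); print(n,r0,m.sum(),np.sort(B[m][:,2]).round(0).astype(int).tolist())
for P in((58.5,17,115),(58.5,17,50)): print(move(P,toolrot(0,1,5)))
```

```text
scene 32 8 [0, 1, 2, 3, 4, 4, 5, 7]
scene 35 11 [-1, -1, 0, 0, 0, 2, 2, 4, 4, 4, 5]
scene 38 10 [2, 2, 3, 3, 3, 3, 4, 5, 6, 6]
scene 41 13 [3, 4, 4, 5, 8, 9, 9, 10, 10, 10, 10, 13, 13]
scene 44 7 [2, 2, 4, 5, 7, 8, 16]
scene 47 29 [1, 3, 3, 4, 5, 8, 8, 8, 10, 14, 15, 16, 21, 21, 21, 23, 24, 24, 25, 27, 28, 29, 29, 29, 30, 30, 31, 32, 34]
scene 50 17 [0, 2, 3, 13, 21, 24, 27, 28, 29, 29, 29, 30, 30, 30, 30, 31, 33]
scene 53 27 [-1, 16, 20, 23, 23, 25, 26, 26, 28, 30, 31, 35, 36, 37, 40, 42, 46, 47, 48, 49, 50, 52, 53, 56, 57, 58, 59]
scene 56 11 [1, 2, 27, 28, 35, 39, 43, 49, 51, 57, 58]
scene 59 3 [23, 28, 38]
top 32 5 [3, 3, 6, 6, 7]
top 35 3 [2, 3, 5]
top 38 2 [1, 2]
top 41 1 [2]
top 44 0 []
top 47 0 []
top 50 0 []
top 53 0 []
top 56 0 []
top 59 0 []
(array([ 25.2,  13. , 124. ]), array([-0. ,  0.2,  0.2]))
(array([ 90.2,  13.3, 123.8]), array([-0. ,  0.2,  0.2]))
```

At r≈47 mm, just inside the pivot, there is a face up to about z=30 mm, so the catch is up. Gripping the standing handle.

Request:
step_arm(motion=[[10,6,60,0,0,0,60],[25,13,124,0,0,0,60],[60,13,124,0,0,0,60],[90,13,124,0,0,0,60],[90,13,124,0,0,0,150],[90,13,124,0,0,0,220],[90,13,124,0,0,0,235],[90,13,124,0,0,0,235],[90,13,124,0,0,0,235]])

```text
time_s: 9.52
eef_pos: [0.6534, 0.0702, 0.1823]
eef_rot: [0.852, -0.05, 0.519, 0.042]
wrist_force: [-1.9, 1.4, 4.9]
opening: 0.192
```

```bash
cat > circ.py <<'E'
from h import *
import sys
# rows along the circle: start angle, end angle, n rows (deg, clockwise)
a0,a1,n=float(sys.argv[1]),float(sys.argv[2]),int(sys.argv[3])
o,x,R=cur(); w=b2w(x); print(o['time_s'],'tcp',w.round(1),'ang',np.degrees(np.arctan2(-w[1],w[0])).round(1),'r',np.hypot(w[0],w[1]).round(1),o['opening'].round(3),o['wrist_force'].round(1),o['q'].round(2))
f=lambda a:np.array([60*np.cos(np.radians(a)),-60*np.sin(np.radians(a)),0])
for i in range(1,n+1):
    t=R.inv().apply(W@(f(a0+(a1-a0)*i/n)-f(a0))); print([*t.round(1).tolist(),0,0,0,235],end=', ')
E
python3 circ.py -16.3 68.7 10
```

```text
Traceback (most recent call last):
  File "circ.py", line 5, in <module>
    o,x,R=cur(); w=b2w(x); print(o['time_s'],'tcp',w.round(1),'ang',np.degrees(np.arctan2(-w[1],w[0])).round(1),'r',np.hypot(w[0],w[1]).round(1),o['opening'].round(3),o['wrist_force'].round(1),o['q'].round(2))
                                                                                                                                                 ^^^^^^^^^^^^^^^^^^
AttributeError: 'float' object has no attribute 'round'
```

```bash
sed -i "s/o\['opening'\].round(3)/o['opening']/" circ.py; python3 circ.py -16.3 68.7 10
```

```text
9.525 tcp [59.5 17.1 50.8] ang -16.0 r 61.9 0.1920021731320936 [-1.9  1.4  4.9] [-0.11  0.13  1.84  0.11  0.7  -1.88]
[0.0, -8.8, 1.1, 0, 0, 0, 235], [0.1, -17.7, 0.9, 0, 0, 0, 235], [0.1, -26.5, -0.7, 0, 0, 0, 235], [0.1, -34.9, -3.5, 0, 0, 0, 235], [0.1, -42.8, -7.5, 0, 0, 0, 235], [0.1, -50.1, -12.7, 0, 0, 0, 235], [0.1, -56.5, -18.8, 0, 0, 0, 235], [0.0, -61.9, -25.9, 0, 0, 0, 235], [0.0, -66.2, -33.6, 0, 0, 0, 235], [-0.0, -69.4, -42.0, 0, 0, 0, 235],
```

Request:
step_arm(motion=[[0,-8.8,1.1,0,0,0,235],[0,-17.7,0.9,0,0,0,235],[0,-26.5,-0.7,0,0,0,235],[0,-34.9,-3.5,0,0,0,235],[0,-42.8,-7.5,0,0,0,235],[0,-50.1,-12.7,0,0,0,235],[0,-56.5,-18.8,0,0,0,235],[0,-61.9,-25.9,0,0,0,235],[0,-66.2,-33.6,0,0,0,235],[0,-69.4,-42,0,0,0,235]])

```text
time_s: 10.78
eef_pos: [0.6249, -0.0043, 0.1658]
eef_rot: [0.852, -0.05, 0.519, 0.042]
wrist_force: [-1.9, 3.5, 6.8]
opening: 0.198
```

```bash
python3 circ.py 68.7 168.7 10
python3 - <<'E'
from h import *
p,d=shot('scene','s7')
for nm,u,v in(('stage',381,214),('stage',379,209),('index',387,202)):print(nm,pt('scene',u,v,d[v,u]))
E
```

```text
10.775 tcp [ 23.4 -55.9  50.6] ang 67.3 r 60.6 0.19836043233872352 [-1.9  3.5  6.8] [-0.27  0.09  1.93  0.23  0.68 -2.12]
[-0.0, -2.1, -10.3, 0, 0, 0, 235], [-0.1, -2.3, -20.7, 0, 0, 0, 235], [-0.1, -0.7, -31.0, 0, 0, 0, 235], [-0.2, 2.6, -41.0, 0, 0, 0, 235], [-0.3, 7.6, -50.1, 0, 0, 0, 235], [-0.3, 14.2, -58.3, 0, 0, 0, 235], [-0.4, 22.0, -65.2, 0, 0, 0, 235], [-0.4, 31.0, -70.6, 0, 0, 0, 235], [-0.5, 40.7, -74.4, 0, 0, 0, 235], [-0.5, 51.0, -76.5, 0, 0, 0, 235], stage [ 0.72358973 -0.04433173  0.31543178]
stage [ 0.72827294 -0.03729731  0.3189974 ]
index [ 0.72462912 -0.05164627  0.34752476]
```

Cranking works: low forces, and the stage is rising. Continuing.

Request:
step_arm(motion=[[0,-2.1,-10.3,0,0,0,235],[0,-2.3,-20.7,0,0,0,235],[0,-0.7,-31,0,0,0,235],[0,2.6,-41,0,0,0,235],[-0.2,7.6,-50.1,0,0,0,235],[-0.3,14.2,-58.3,0,0,0,235],[-0.4,22,-65.2,0,0,0,235],[-0.4,31,-70.6,0,0,0,235],[-0.5,40.7,-74.4,0,0,0,235],[-0.5,51,-76.5,0,0,0,235]])

```text
time_s: 12.08
eef_pos: [0.5514, 0.0357, 0.1294]
eef_rot: [0.853, -0.051, 0.518, 0.042]
wrist_force: [0.8, -1.3, 7.8]
opening: 0.192
```

```bash
python3 circ.py 168.7 268.7 10
```

```text
12.075 tcp [-56.8 -12.4  50.7] ang 167.6 r 58.1 0.19220856737903175 [ 0.8 -1.3  7.8] [-0.22 -0.02  2.13  0.22  0.58 -2.08]
[-0.1, 10.5, -0.2, 0, 0, 0, 235], [-0.1, 20.8, 1.3, 0, 0, 0, 235], [-0.1, 30.7, 4.7, 0, 0, 0, 235], [-0.1, 39.9, 9.7, 0, 0, 0, 235], [-0.1, 48.0, 16.3, 0, 0, 0, 235], [-0.1, 54.9, 24.1, 0, 0, 0, 235], [-0.1, 60.4, 33.0, 0, 0, 0, 235], [-0.1, 64.2, 42.8, 0, 0, 0, 235], [-0.0, 66.2, 53.0, 0, 0, 0, 235], [0.0, 66.5, 63.5, 0, 0, 0, 235],
```

Request:
step_arm(motion=[[0,10.5,-0.2,0,0,0,235],[0,20.8,1.3,0,0,0,235],[0,30.7,4.7,0,0,0,235],[0,39.9,9.7,0,0,0,235],[0,48,16.3,0,0,0,235],[0,54.9,24.1,0,0,0,235],[0,60.4,33,0,0,0,235],[0,64.2,42.8,0,0,0,235],[0,66.2,53,0,0,0,235],[0,66.5,63.5,0,0,0,235]])

```text
time_s: 13.32
eef_pos: [0.5974, 0.1107, 0.1547]
eef_rot: [0.851, -0.051, 0.52, 0.043]
wrist_force: [-11.2, -2.8, 13.3]
opening: 0.195
```

```bash
python3 circ.py 268.7 298.7 3
python3 - <<'E'
from h import *
p,d=shot('scene','s8'); t,dt=shot('top','t8')
B=cloud('scene',d); g=p.astype(int)
for nm,u0,u1,v0,v1 in(('scene',372,396,192,218),):
    for v in range(v0,v1,1): print(v,' '.join(f'{B[v,u,2]*1000:4.0f}' for u in range(u0,u1,2)))
cv2.imwrite('pics/c8.png',np.hstack([cv2.resize(p[180:230,355:415],(400,333),interpolation=2),cv2.resize(t[175:225,335:395],(400,333),interpolation=2)])[:,:,::-1])
E
```

```text
13.325 tcp [-1.1 60.2 50.7] ang -91.0 r 60.2 0.1952164128914384 [-11.2  -2.8  13.3] [-0.03  0.07  1.98  0.06  0.62 -1.77]
[0.0, -1.6, 10.3, 0, 0, 0, 235], [0.0, -4.9, 20.2, 0, 0, 0, 235], [0.1, -10.0, 29.4, 0, 0, 0, 235], 192  343  350  351  342   -1    0   -4    3    0   -1    1    1
193  345  345  347  342   -2   -4    0   -1   -2    1   -4   -4
194  344  348  344  340    1   -4   -1   -1   -3   -1    2   -4
195  349  349  341   -0   -3   -1   -4    2   -2   -1   -1    0
196  348  348  339    1   -2    1   -2    0   -1    4   -4   -5
197  348  342  340    1   -1   -4   -2    1    0   -7   -0   -4
198  348  341  341  341  341   -3   -0   -2    0   -1   -2    0
199  345  339  342  342  339  341    3  346  347    1   -3   -4
200  341  341  340  339  341  340  341  346  347  347   -3  354
201  339  338  340  340  340  342  341  348  348  348  348  357
202    2  338  340  340  342  340  347  345  348  347  346  355
203   -3   -0  338  342  341  342  344  345  348  348  352  357
204   -3   -2   -1  335  341  339    0  345  347  349  353  355
205   -2   -1   -4   -1  336  340   -2   -2  345  348  356  356
206   -2   -1    1   -2   -1   -0   -2   -2    1  345  353  354
207    4   -2   -1    1   -5   -3    1    1    1    1  351  353
208    1    1    1   -4   -3    3   -3   -4   -1  347  348  348
209   -3   -4   -1    0    0    0    0   -4   -0  345  348  347
210   -1    1    1   -4   -6   -3    2   -0   -0  342  345  351
211   -3   -2   -1   -3   -2    1    2   -4    2  339  346  350
212    1   -1   -3   -3    1   -2    2   -1    2  339  349  351
213    0   -1   -3   -1   -4   -1   -1   -3   -1   -1  347  348
214    0   -4   -1    0    0   -0   -2   -4   -2    2  346  345
215   -0   -5    1    3    1   -3   -0   -1   -2   -1  339  344
216   -3   -1   -2   -3   -0   -3    1   -0    3   -1   -3  343
217   -5   -2   -2   -0    0   -3   -4    3   -0   -9   -0  338
```

View pics/c8.png

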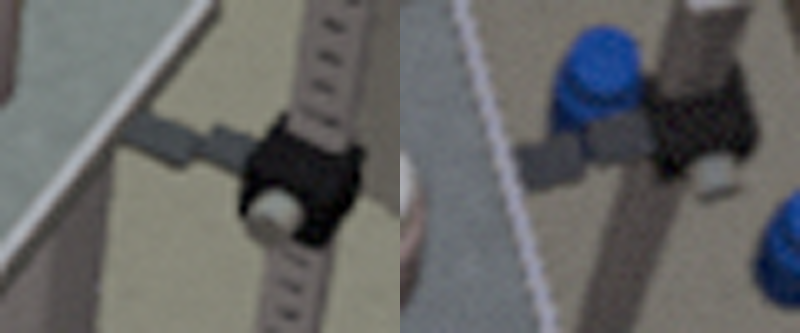

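The blades are close: stage at about z=340.5 and index at about 347.3, so about 6.8 mm or 61° remains. Cranking 54° more.

```bash
python3 circ.py 268.7 322.7 6
```

```text
13.425 tcp [ 0.6 60.2 50.8] ang -89.5 r 60.2 0.19319387182863362 [-4.8  1.3 11.9] [-0.03  0.07  1.97  0.06  0.62 -1.78]
[0.0, -1.3, 9.3, 0, 0, 0, 235], [0.1, -4.1, 18.3, 0, 0, 0, 235], [0.1, -8.3, 26.8, 0, 0, 0, 235], [0.2, -13.7, 34.5, 0, 0, 0, 235], [0.2, -20.3, 41.2, 0, 0, 0, 235], [0.3, -27.8, 46.8, 0, 0, 0, 235],
```

Request:
step_arm(motion=[[0,-1.3,9.3,0,0,0,235],[0,-4.1,18.3,0,0,0,235],[0,-8.3,26.8,0,0,0,235],[0,-13.7,34.5,0,0,0,235],[0,-20.3,41.2,0,0,0,235],[0,-27.8,46.8,0,0,0,235],[0,-27.8,46.8,0,0,0,235]])

```text
time_s: 14.3
eef_pos: [0.6437, 0.0889, 0.1779]
eef_rot: [0.852, -0.05, 0.519, 0.042]
wrist_force: [-0.3, 1.2, 6.0]
opening: 0.192
```

```bash
cat > ptr.py <<'E'
from h import *
# blades: dark grey points in boxes off the stage edge (stage) and off the slider (index), world xy
p,d=shot('scene','s9'); t,dt=shot('top','t9')
for n,D in(('scene',d),('top',dt)):
    B=cloud(n,D); m=(D>0)&(B[...,2]>.325)&(B[...,2]<.36)&(B[...,0]>.715)&(B[...,0]<.742)
    s=B[m&(B[...,1]<-.0405+.003)&(B[...,1]>-.0445)]; i=B[m&(B[...,1]<-.051)&(B[...,1]>-.058)]
    print(n,len(s),len(i),'stage',np.percentile(s[:,2],[25,50,75]).round(4),'index',np.percentile(i[:,2],[25,50,75]).round(4))
cv2.imwrite('pics/c9.png',np.hstack([cv2.resize(p[180:230,355:415],(400,333),interpolation=2),cv2.resize(t[175:225,335:395],(400,333),interpolation=2)])[:,:,::-1])
B=cloud('scene',d)
for v in range(190,206): print(v,' '.join(f'{B[v,u,2]*1000:4.0f}' for u in range(370,396,2)))
E
python3 ptr.py; python3 circ.py 322.7 330 1
```

```text
scene 27 24 stage [0.3457 0.3468 0.3482] index [0.3464 0.3468 0.3477]
top 34 36 stage [0.3484 0.3489 0.3495] index [0.3487 0.3493 0.35  ]
190  350  350  358  359  348   -3   -1   -5   -5   -1    4    4    2
191  348  349  354  352  345   -3   -3   -2   -4   -1    1   -3    3
192  346  354  354  347  343   -2   -0   -1    2   -2   -0   -2    3
193  350  356  356  346    2   -4   -2    0    0    2   -4    1    0
194  349  355  354  345   -1   -3   -3   -6   -2   -0   -4    4   -4
195  355  354  348  346  345   -4   -0   -1   -2   -4   -1   -2    1
196  353  352  346  346  348  349  347   -1    3   -2   -2   -3   -7
197  355  349  348  347  347  347  348  348   -5   -1   -1    1    1
198  353  346  348  347  349  349  347  349   -1   -3   -0   -3    0
199  350  344  345  347  347  345  346  349  348  349    0    4   -5
200  348   -0   -5  344  345  347  349  346  348  346  348   -6  357
201  346   -3    0   -3  344  348  345   -3  349  347  348  347  352
202  342   -1   -1    1   -1  343  345  350  347  349  346  348  358
203  228   -5    7    0   -3   -4  344  344  345  346  347  354  355
204  222   -1   -3   -2   -0    3   -0   -0  346  347  348  356  354
205  222   -2    0   -2   -3   -2   -4   -3   -4  345  349  355  354
14.4 tcp [49.7 36.3 50.9] ang -36.1 r 61.5 0.19586035332008675 [1.5 1.4 5.1] [-0.07  0.13  1.86  0.08  0.68 -1.83]
[0.0, -6.7, 3.7, 0, 0, 0, 235],
```

View pics/c9.png

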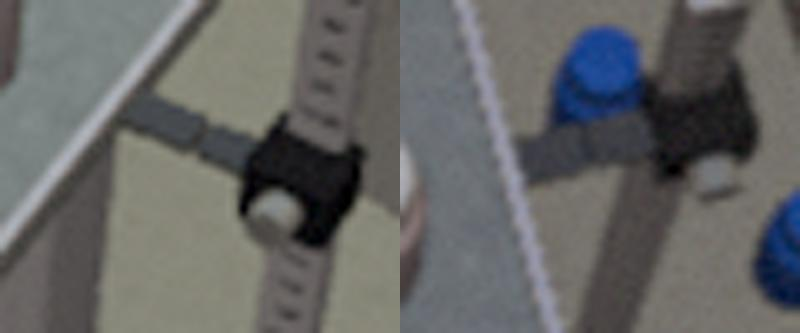

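The blades are level in both views (difference under 0.5 mm). Releasing and withdrawing along the wheel's axis.

Request:
step_arm(motion=[[0,0,0,0,0,0,160],[0,0,0,0,0,0,110],[0,0,0,0,0,0,100],[-20,0,0,0,0,0,100],[-50,0,0,0,0,0,100],[-80,0,-10,0,0,0,100],[-90,0,-60,0,0,0,100],[-90,0,-110,0,0,0,100],[-90,0,-110,0,0,0,100],[-90,0,-110,0,0,0,100]])

```text
time_s: 15.65
eef_pos: [0.5056, 0.0729, 0.2076]
eef_rot: [0.852, -0.05, 0.519, 0.042]
wrist_force: [0.2, -0.1, 0.7]
opening: 0.61
```

```bash
python3 ptr.py|head -2
python3 - <<'E'
from h import *
o,x,R=cur(); print(o['time_s'],b2w(x),o['wrist_force'],o['opening'])
p=cv2.imread('pics/s9.png'); t=cv2.imread('pics/t9.png')
cv2.imwrite('pics/c10.png',np.hstack([cv2.resize(p[130:330,230:430],(400,400),interpolation=2),cv2.resize(t[170:330,230:390],(400,400),interpolation=2)]))
d=np.load('pics/t9.npy'); B=b2w(cloud('top',d)); q=B[(d>0)&(np.hypot(B[...,0]-48,B[...,1]-36)<25)&(B[...,2]>82)&(B[...,2]<95)]; print('handle end',len(q),q.mean(0))
E
```

```text
scene 26 27 stage [0.346  0.3469 0.3477] index [0.3456 0.3466 0.3471]
top 32 32 stage [0.348  0.3486 0.3493] index [0.3483 0.3489 0.3495]
15.75 [-59.40719604  26.94311188 140.44243758] [-0.28994432  0.46631342 -0.64992098] 0.6058548097353051
handle end 73 [52.53026332 35.68082661 86.64266908]
```

View pics/c10.png

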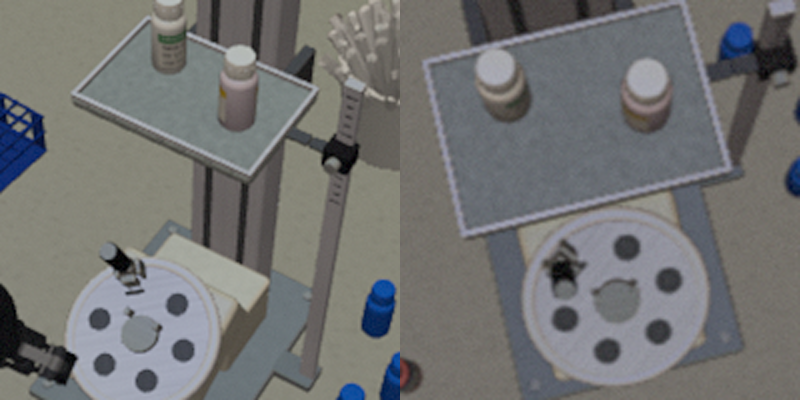

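The last picture shows the handle standing out and released, both vials upright, the blades level and the gripper clear. Handing in.

```bash
python3 -c "
from bench import ctrl; print(ctrl.hand_in())"
```

```text
the job is handed in; nothing more can be done
None
```

I swung the handle out, cranked the stage level with the index, let go and handed in at about 15.8 s of the 64 s. The hand-in gave no verdict.

**How it went:** The first pinch-and-tilt ran the wrist into its joint 6 limit. The fingers slid off with the handle about 27° up, and for a moment the tool stood close to the stage. I backed off and pushed the handle from inside with shut fingers until it stood out. During that push it slipped to one side and turned the wheel about 10°, which did no harm. I then pinched the upright handle and cranked it about 340°.

**Last checks:**

| Check | Result |
|---|---|
| Pointer heights, scene camera | stage 346.9 mm, index 346.6 mm |
| Pointer heights, top camera | stage 348.6 mm, index 348.9 mm |
| Handle | upright, end about 87 mm out along the wheel's axis |
| Vials on the stage | both standing in the last picture |
| Gripper | open and clear, wrist force under 1 N |

- **Catch:** I judged it only from the depth image before cranking, where a face just inside the pivot rose to about 30 mm. I did not measure it again after cranking.
- **Bench bottles:** I never worked near them, but I did not measure their positions at the end.
- **Crank estimate:** My first estimate of the angle needed was about 2 mm of stage height short of the closer reading. I went by the closer reading, and both cameras agreed afterwards.

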